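# Prove the press's curved trip bar

### The arm

A 6-joint arm with a two-finger parallel gripper is mounted at the origin on a cart in front of the work surface, level with it; the furniture and walls round the work are solid. World frame = base frame: x ahead of the robot, y to its left, z up, the work surface at z = 0. Lengths are in mm, angles in rad, forces in N, time in s.
With the tool pointing down it reaches from about 300 to 775 mm from the base axis. Payload 14.6 kg.
Tool frame: the origin (TCP) lies on the centre line of the jaws, within the pads' length; the fingertips stand 19 mm ahead of it and the grasp point (between the pads) is the TCP (bot.tip_reach is the distance from the TCP to the fingertips, in mm); z points along the fingers, y is the line along which they close (so a half turn about z gives the same grasp; the last joint's range is limited). The gripper opens to 85 mm and grips with 20 to 120 N. Pads are 22 mm wide; open, the fingers measure 114 mm over their backs; the gripper's body (76 mm by 85 mm) begins 54 mm behind the grasp point. The pads swing forward as they close: fully open they stand 13 mm farther back than shut.
Start: joints at [1.203, 0.3, 1.521, -0, 1.321, -0.067], TCP at [162.954, 525.296, 250.281] pointing down, gripper open.
Joint ranges: [-3.03, 3.03], [-0.79, 2.21], [0.23, 2.52], [-1.04, 4.18], [0, 3.07], [-2.55, 2.55]. Speed limits (rad/s): [2.22, 2.22, 2.57, 3.14, 3.14, 3.14].

### API

Orientations are given as a unit quaternion [w, x, y, z].
In Python, from rig import bot gives the robot as it stands. Calls block until the motion is done:
- bot.move_to(position, orientation): joint-space move of the TCP to a pose.
- bot.servo_line(position, attitude=None, speed=150, until_force=None): straight line of the TCP; attitude=None keeps the orientation; speed is the mean speed in mm/s. With until_force (N) it stops when the force on the tool has changed by that much, and returns True; else False.
- bot.move_joints(angles): joint-space move.
- bot.move_gripper(opening, grip_force=None): finger opening in mm; grip_force is the grip in N (None keeps the last); returns when the fingers have stopped.
- bot.dwell(seconds).
- bot.ik(position, orientation): joint angles nearest the present ones, or None.
- bot.read_state(): the state.
- bot.read_camera(name): name is "scene" or "side" or "wrist"; returns a dict with "image" (384x512x3 uint8, blue, green, red), "depth" (384x512 float32, mm along the optical axis (not along the pixel's ray), 0 where there is no reading), "fovy" (degrees; the focal length in pixels is half the picture's height over the tangent of half this angle, whatever the lens; pixels are square), "cx", "cy" (the principal point, pixels), "eye" and "attitude" of the camera in the world; the wrist camera has in their place "mount" (4x4, takes a point from camera to tool coordinates, whose origin is the TCP and whose axes are the flange's). Camera axes: x right, y down, z forward; pixel columns grow to the right and rows downward; lengths in mm; the calibration is good to about 2 mm. A picture is of the moment at which its call begins: read the wrist's pose just before it.
A pose or a line that the arm cannot do raises bot.MotionError and nothing moves.
- bot.finish_job(): hands the job in; it is judged then, once.
The state is a dict: "clock": time; "joint_positions": joint angles; "qvel": joint speeds; "effort": joint torques, N m; "ee_pos": TCP position; "tool_rot": TCP orientation; "ft_force": force on the tool from outside, world axes, zero at the start; "moment": the same for the moment, N m; "grip_width": finger opening in mm; "grip_force": force on a finger pad.
Only numpy, scipy, OpenCV 4.12 (cv2) and the standard library are available. Lean on these libraries where they do the work, as an engineer would, in place of code of your own. Each camera call takes 0.05 s, during which the arm holds its last target. There are 200 camera calls.

### The job

Test the yellow trip bar on the bench: put your fingertips on the black band next to the green marker, press the bar down a few millimetres, and slide along the curve over every band to the last one by the red marker, keeping the bar lightly pressed all the way and never pushing it to its stop. Then lift clear so that the bar comes up again. Pick nothing up and leave the loose parts around it where they are.

Things in the scene. Friction and masses are not known exactly. Their poses are not given: they have to be found in the camera images.
- trip_bar (a joint): how far the yellow trip bar is pressed down, in m: 0 = fully up, 0.014 = at its stop. The whole bar sinks level in one piece wherever it is pressed, on soft springs: about 2.5 N to start it, then 0.4 N more per mm, and it rises again by itself
- trip_base: fixed grey housing, a curved bow in plan, 46 mm wide, 26 mm high; origin on the bench. x points to the bow's hollow side (within 0.45 rad of away from the robot), y along the chord, z up. The yellow bar stands in its top: 20 mm wide, edges rounded, top 42 mm above the bench when up; its middle line is an arc 240 mm long of radius 150 mm about x = 127.5 mm, y = 0 of this frame
- green_marker: green round marker, 30 mm across, on the low foot at the START end of the housing, 38 mm beyond the first band; origin at its underside 12 mm above the bench, top 30 mm above the bench. Fixed
- red_marker: red round marker of the same size on the foot at the FINISH end. Fixed
- coupling_a: loose white pipe coupling with blue rings, 25x29x48 mm, upright on the bench inside the bow, to be left alone; origin at the centre of its underside
- sleeve_a: loose light grey sleeve, 34 mm across, 41 mm high, upright inside the bow, to be left alone; origin at the centre of its underside
- spring_a: loose coil spring lying on the bench inside the bow, 18x61x18 mm, to be left alone; origin at its underside
- tape: loose blue roll of tape, 68 mm across, 19 mm high, left of the bar, to be left alone; origin at its underside
- paste: loose black and yellow tin, 70 mm across, 55 mm high, left of the bar, to be left alone; origin at its underside
- mark0 (a point): black band number 0 of seven across the yellow bar, 4 mm wide, 36 mm apart along the arc (mark0 at the -y end of the housing, mark6 at the +y end; green may be at either end); the point is on the bar's top surface, middle of its width, and sinks with the bar
- mark1 (a point): black band number 1 of seven across the yellow bar, 4 mm wide, 36 mm apart along the arc (mark0 at the -y end of the housing, mark6 at the +y end; green may be at either end); the point is on the bar's top surface, middle of its width, and sinks with the bar
- mark2 (a point): black band number 2 of seven across the yellow bar, 4 mm wide, 36 mm apart along the arc (mark0 at the -y end of the housing, mark6 at the +y end; green may be at either end); the point is on the bar's top surface, middle of its width, and sinks with the bar
- mark3 (a point): black band number 3 of seven across the yellow bar, 4 mm wide, 36 mm apart along the arc (mark0 at the -y end of the housing, mark6 at the +y end; green may be at either end); the point is on the bar's top surface, middle of its width, and sinks with the bar
- mark4 (a point): black band number 4 of seven across the yellow bar, 4 mm wide, 36 mm apart along the arc (mark0 at the -y end of the housing, mark6 at the +y end; green may be at either end); the point is on the bar's top surface, middle of its width, and sinks with the bar
- mark5 (a point): black band number 5 of seven across the yellow bar, 4 mm wide, 36 mm apart along the arc (mark0 at the -y end of the housing, mark6 at the +y end; green may be at either end); the point is on the bar's top surface, middle of its width, and sinks with the bar
- mark6 (a point): black band number 6 of seven across the yellow bar, 4 mm wide, 36 mm apart along the arc (mark0 at the -y end of the housing, mark6 at the +y end; green may be at either end); the point is on the bar's top surface, middle of its width, and sinks with the bar

How it is judged (in metres and radians):
On the way, in this order (a step that is already met when the one before it is completed fails the run):
1. the fingertips are on the first black band, counted from the green marker, with the bar pressed at least 1 mm (value of joint trip_bar above 0.001 m and contact force between the fingers and trip_bar above 0.3 N and ((y of green_marker in the frame of trip_base above 0 m and horizontal distance between the grasp point and mark6 below 0.016 m) or (not (y of green_marker in the frame of trip_base above 0 m) and horizontal distance between the grasp point and mark0 below 0.016 m))), for 0.05 s.
2. the fingertips are on the second black band, counted from the green marker, with the bar pressed at least 1 mm (value of joint trip_bar above 0.001 m and contact force between the fingers and trip_bar above 0.3 N and ((y of green_marker in the frame of trip_base above 0 m and horizontal distance between the grasp point and mark5 below 0.016 m) or (not (y of green_marker in the frame of trip_base above 0 m) and horizontal distance between the grasp point and mark1 below 0.016 m))), for 0.05 s.
3. the fingertips are on the third black band, counted from the green marker, with the bar pressed at least 1 mm (value of joint trip_bar above 0.001 m and contact force between the fingers and trip_bar above 0.3 N and ((y of green_marker in the frame of trip_base above 0 m and horizontal distance between the grasp point and mark4 below 0.016 m) or (not (y of green_marker in the frame of trip_base above 0 m) and horizontal distance between the grasp point and mark2 below 0.016 m))), for 0.05 s.
4. the fingertips are on the fourth black band, counted from the green marker, with the bar pressed at least 1 mm (value of joint trip_bar above 0.001 m and contact force between the fingers and trip_bar above 0.3 N and ((y of green_marker in the frame of trip_base above 0 m and horizontal distance between the grasp point and mark3 below 0.016 m) or (not (y of green_marker in the frame of trip_base above 0 m) and horizontal distance between the grasp point and mark3 below 0.016 m))), for 0.05 s.
5. the fingertips are on the fifth black band, counted from the green marker, with the bar pressed at least 1 mm (value of joint trip_bar above 0.001 m and contact force between the fingers and trip_bar above 0.3 N and ((y of green_marker in the frame of trip_base above 0 m and horizontal distance between the grasp point and mark2 below 0.016 m) or (not (y of green_marker in the frame of trip_base above 0 m) and horizontal distance between the grasp point and mark4 below 0.016 m))), for 0.05 s.
6. the fingertips are on the sixth black band, counted from the green marker, with the bar pressed at least 1 mm (value of joint trip_bar above 0.001 m and contact force between the fingers and trip_bar above 0.3 N and ((y of green_marker in the frame of trip_base above 0 m and horizontal distance between the grasp point and mark1 below 0.016 m) or (not (y of green_marker in the frame of trip_base above 0 m) and horizontal distance between the grasp point and mark5 below 0.016 m))), for 0.05 s.
7. the fingertips are on the last black band, counted from the green marker, with the bar pressed at least 1 mm (value of joint trip_bar above 0.001 m and contact force between the fingers and trip_bar above 0.3 N and ((y of green_marker in the frame of trip_base above 0 m and horizontal distance between the grasp point and mark0 below 0.016 m) or (not (y of green_marker in the frame of trip_base above 0 m) and horizontal distance between the grasp point and mark6 below 0.016 m))), for 0.05 s.
At the end, for the whole second after the job is handed in: after the pass over all seven bands in order from green to red (grasp point within 16 mm of each band in plan), the bar is fully up again (within 0.5 mm) and at rest, and the five loose parts stand upright, at rest, within 10 mm of where they were (value of joint trip_bar below 0.0005 m and velocity of joint trip_bar below 0.005 m/s and distance of each of coupling_a, sleeve_a, spring_a, tape, paste from where it was at the start of the episode below 0.01 m and linear speed of each of coupling_a, sleeve_a, spring_a, tape, paste below 0.02 m/s and angle between each of coupling_a, sleeve_a, tape, paste's own z axis and vertical below 0.1 rad); the robot touches nothing.
It fails at once if the fingertips are off the bar, or not pressing it, while low over its middle part (second to sixth band) (value of joint trip_bar below 0.0004 m and z of the grasp point in the frame of mark3 below 0.045 m and (horizontal distance between the grasp point and mark1 below 0.02 m or horizontal distance between the grasp point and mark2 below 0.02 m or horizontal distance between the grasp point and mark3 below 0.02 m or horizontal distance between the grasp point and mark4 below 0.02 m or horizontal distance between the grasp point and mark5 below 0.02 m)).
It fails at once if the bar is pressed to its stop (more than 12 mm) (value of joint trip_bar above 0.012 m).
It fails at once if the bar is pushed with more than 20 N (contact force between the fingers and trip_bar above 20 N).
It fails at once if a loose part is shifted or lifted by more than 10 mm (distance of any of coupling_a, sleeve_a, spring_a, tape, paste from where it was at the start of the episode above 0.01 m).
It also fails if it takes over 43 s, if anything falls off the work surface, if the arm or the gripper's body presses on something with over 40 N, if the wrist force passes 120 N, or if a joint passes its speed limit or range.

## Working session

There is one attempt and no reset: what is moved stays moved. The work goes in short steps, each a Python script; the robot and the scene stay as the last script left them, time stands still between calls to the robot, and variables do not carry over. Pictures are saved under pics/ and viewed, at most 10 in all, crops included, and the job is handed in when it is done.

```bash
ls; mkdir -p pics
python3 - <<'E'
from rig import bot
import cv2,numpy as np
ims=[]
for n in("scene","side"):
    c=bot.read_camera(n); np.save(f"{n}.npy",c,allow_pickle=True); ims.append(c["image"])
    print(n,c["fovy"],c["cx"],c["cy"],c["eye"],c["attitude"])
    cv2.imwrite(f"pics/{n}.png",c["image"])
print(bot.read_state(),bot.tip_reach)
E
```

```text
pics
scene 52.28430800422665 260.1324836488673 192.0384619967181 [  80.20623082 -513.80152776  643.9333471 ] [-0.35610135  0.85005785 -0.35444856  0.15798637]
side 46.259080164528605 257.2733072257436 191.60462068907958 [548.39650911 645.63026466 615.94446147] [-0.00642959  0.03495608  0.89326519 -0.44812278]
{'clock': 0.1, 'joint_positions': array([ 1.20339983e+00,  3.00403344e-01,  1.52152636e+00, -4.86125507e-06,
        1.32072153e+00, -6.65790180e-02]), 'qvel': array([ 7.31268543e-05, -1.97762764e-03, -6.42639190e-04, -3.97046057e-04,
       -3.63768301e-04, -1.29918191e-03]), 'effort': array([ 9.02034171e-04, -5.44374418e+01, -3.62367475e+01, -3.43798956e-05,
        3.02089204e-03, -1.08784380e-05]), 'ee_pos': array([162.88726214, 525.11944819, 249.78162655]), 'tool_rot': array([-1.11650288e-04,  1.49841653e-01,  9.88709866e-01, -5.17382839e-04]), 'ft_force': array([ 0.42633819, -0.25034648, -0.957182  ]), 'moment': array([ 0.03199687,  0.02377013, -0.04427405]), 'grip_force': 0.0, 'grip_width': 85.22961409214183} 19.0
```

View pics/scene.png

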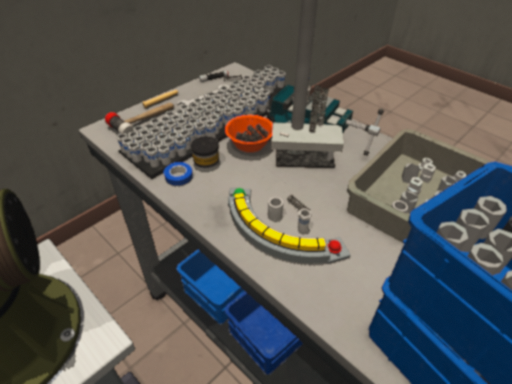

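View pics/side.png

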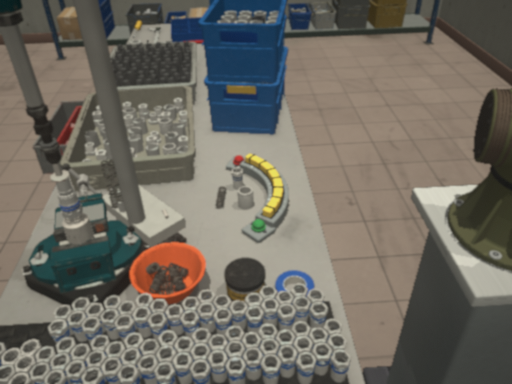

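The scene view shows green at (239,193), red at (334,246) and the yellow bow between them. The side view shows green at (258,225) and red at (238,160). The loose parts are inside the bow, with the tape and tin to the left.

```bash
cat > h.py <<'E'
import numpy as np,cv2
from scipy.spatial.transform import Rotation as R
from scipy.optimize import least_squares
def rot(q): return R.from_quat(q,scalar_first=True)
def cam(c,ee=None,q=None):
    f=192/np.tan(np.radians(c["fovy"])/2)
    if "mount" in c:
        M=np.array(c["mount"]); T=rot(q).as_matrix()
        return f,T@M[:3,:3],np.array(ee)+T@M[:3,3]
    return f,rot(c["attitude"]).as_matrix(),np.array(c["eye"])
def onplane(c,uv,z,ee=None,q=None):
    f,A,e=cam(c,ee,q); uv=np.atleast_2d(uv).astype(float)
    d=np.c_[(uv[:,0]-c["cx"])/f,(uv[:,1]-c["cy"])/f,np.ones(len(uv))]@A.T
    return e+d*((z-e[2])/d[:,2])[:,None]
def masks(c):
    h=cv2.cvtColor(c["image"],cv2.COLOR_BGR2HSV)
    return {"y":cv2.inRange(h,(22,150,110),(34,255,255)),"g":cv2.inRange(h,(50,120,60),(80,255,255)),
            "r":cv2.inRange(h,(0,190,90),(4,255,255))|cv2.inRange(h,(174,190,90),(180,255,255))}
def blobs(m,amin=10):
    n,l,s,ce=cv2.connectedComponentsWithStats(m)
    return [(s[i,4],ce[i],l==i) for i in range(1,n) if s[i,4]>=amin]
def fit(p):  # circle radius 150
    r=least_squares(lambda c:np.hypot(*(p-c).T)-150,p.mean(0)+[100,0],loss="soft_l1",f_scale=2)
    return r.x,np.std(r.fun)
E
python3 - <<'E'
from h import *
for n in("scene","side"):
    c=np.load(n+".npy",allow_pickle=True).item(); m=masks(c)
    for k,z in(("g",25),("r",25),("y",40)):
        for a,ce,_ in blobs(m[k]): print(n,k,a,ce.round(1),onplane(c,ce,z)[0].round(1))
E
```

```text
scene g 31 [238.6 190.7] [511.5 -37.7  25. ]
scene r 56 [109.4 116.3] [460.7 435.6  25. ]
scene r 109 [334.2 246.4] [ 536.8 -288.2   25. ]
scene y 1146 [275.2 229.8] [ 475.4 -183.8   40. ]
side g 53 [258.3 223.2] [511.3 -38.7  25. ]
side g 11 [258.8 229.4] [511.6 -20.1  25. ]
side y 541 [269.8 184.1] [ 478.1 -149.3   40. ]
```

Run:
```python
from h import *
from rig import bot
q=(R.from_euler("z",0.1+np.pi/2)*R.from_quat([1,0,0,0])).as_quat(scalar_first=True)
def go(q):
    bot.move_to([480,-165,330],q)
try: go(q)
except bot.MotionError as e:
    print(e); q=(R.from_euler("z",0.1-np.pi/2)*R.from_quat([1,0,0,0])).as_quat(scalar_first=True); go(q)
bot.move_gripper(0)
bot.dwell(.3)
s=bot.read_state(); c=bot.read_camera("wrist"); c["ee"]=s["ee_pos"];c["q"]=s["tool_rot"]
np.save("w1.npy",c,allow_pickle=True); cv2.imwrite("pics/w1.png",c["image"])
print(s["clock"],s["joint_positions"].round(2),s["ee_pos"],s["tool_rot"],s["grip_width"],s["ft_force"],c["mount"],c["fovy"])
```

```text
3.8667 [-0.4   0.15  1.52  0.    1.47 -0.5 ] [ 479.99229714 -164.99963433  329.99029872] [-2.38153227e-05  6.70876554e-01  7.41569045e-01  3.46734988e-07] 0.0033231756562928606 [-0.34667601  0.1775067  -0.28950195] [[-1.72987773e-04 -9.45275651e-01 -3.26272761e-01  8.25654458e+01]
 [ 9.99999961e-01 -9.20227281e-05 -2.63585969e-04 -1.47491536e+00]
 [ 2.19136888e-04 -3.26272794e-01  9.45275630e-01 -1.23272758e+02]
 [ 0.00000000e+00  0.00000000e+00  0.00000000e+00  1.00000000e+00]] 66.19348959367473
```

View pics/w1.png

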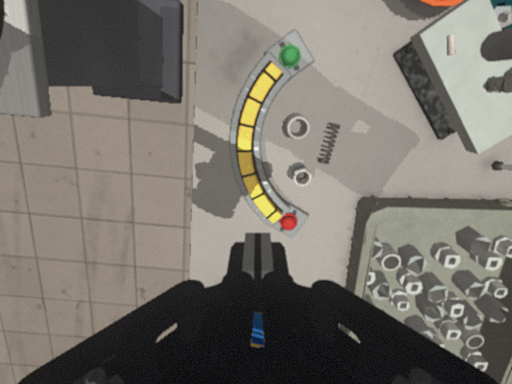

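The wrist view shows the whole bow: green (290,55), red (289,222), bands visible, and the coupling, sleeve and spring inside, clear of the bar.

```bash
cat > loc.py <<'E'
from h import *
def locate(c,pr=True):
    ee,q=c["ee"],c["q"]
    h=cv2.cvtColor(c["image"],cv2.COLOR_BGR2HSV)
    m=masks(c); y=cv2.inRange(h,(20,120,60),(36,255,255))
    bl=[b for b in blobs(y,15)]
    pts=[];
    for a,ce,mm in bl:
        P=onplane(c,ce,42,ee,q)[0]
        if 420<P[0]<580 and -320<P[1]<0: pts.append(onplane(c,np.argwhere(mm)[:,::-1],42,ee,q)[:,:2])
    allp=np.vstack(pts); ctr,s=fit(allp)
    ang=lambda p:np.arctan2(-(p-ctr)[...,1],-(p-ctr)[...,0])   # 0 = towards robot
    mk={}
    for k in "gr":
        b=[(a,onplane(c,ce,28,ee,q)[0]) for a,ce,_ in blobs(m[k],20)]
        b=[x for x in b if 420<x[1][0]<620 and -340<x[1][1]<20]; mk[k]=max(b,key=lambda x:x[0])[1][:2]
    segs=sorted([(ang(p).min()*150,ang(p).max()*150) for p in pts])
    gaps=[(segs[i][1]+segs[i+1][0])/2 for i in range(len(segs)-1)]
    a=np.sort(ang(allp))*150
    rad=np.hypot(*(allp-ctr).T)
    if pr:
        print("ctr",ctr.round(1),"std",s.round(2),"rad 2-98%",np.percentile(rad,[2,98]).round(1),"ends",a[[3,-4]].round(1))
        for k in mk: print(k,mk[k].round(1),"r",np.hypot(*(mk[k]-ctr)).round(1),"arc",(ang(mk[k])*150).round(1))
        print("segs",[tuple(np.round(x,1)) for x in segs]); print("gaps",np.round(gaps,1))
    return ctr,gaps,mk
E
python3 - <<'E'
from loc import *
c=np.load("w1.npy",allow_pickle=True).item(); ctr,g,mk=locate(c)
for n in("scene",):
    d=np.load(n+".npy",allow_pickle=True).item()
    m=cv2.inRange(cv2.cvtColor(d["image"],cv2.COLOR_BGR2HSV),(22,150,110),(34,255,255)); a,ce,mm=max(blobs(m),key=lambda b:b[0])
    p=onplane(d,np.argwhere(mm)[:,::-1],41)[:,:2]; print(n,fit(p))
# coupling / sleeve approximate
for uv,z in(((296,126),41),((302,174),48)):
    P=onplane(c,uv,z,c["ee"],c["q"])[0]; print(P.round(1),"r",np.hypot(*(P[:2]-ctr)))
E
```

```text
Traceback (most recent call last):
  File "loc.py", line 16, in locate
    b=[x for x in b if 420<x[1][0]<620 and -340<x[1][1]<20]; mk[k]=max(b,key=lambda x:x[0])[1][:2]
                                                                   ~~~^^^^^^^^^^^^^^^^^^^^^
ValueError: max() iterable argument is empty
```

Run:
```python
from h import *
c=np.load("w1.npy",allow_pickle=True).item()
print(cam(c,c["ee"],c["q"]))
h=cv2.cvtColor(c["image"],cv2.COLOR_BGR2HSV)
for u,v in((290,55),(289,222),(258,88)): print(h[v,u],onplane(c,(u,v),28,c["ee"],c["q"]))
```

```text
(np.float64(294.56398555542717), array([[ 9.95019797e-01,  9.43049197e-02,  3.22828887e-02],
       [ 9.96771789e-02, -9.40571485e-01, -3.24637863e-01],
       [-2.50583105e-04,  3.26238968e-01, -9.45287296e-01]]), array([470.2849476 , -82.99807527, 453.26605738]))
[ 64 117 168] [[509.44936467 -40.89483105  28.        ]]
[  1 178 218] [[ 540.93420286 -282.5980019    28.        ]]
[ 26 148 235] [[471.49301602 -86.27581344  28.        ]]
```

```bash
sed -i 's/(50,120,60)/(50,80,60)/; s/(0,190,90)/(0,130,90)/; s/(174,190,90)/(174,130,90)/' h.py
python3 - <<'E'
from loc import *
c=np.load("w1.npy",allow_pickle=True).item(); ctr,g,mk=locate(c)
for n in("scene","side"):
    d=np.load(n+".npy",allow_pickle=True).item()
    m=masks(d)["y"]; a,ce,mm=max(blobs(m),key=lambda b:b[0])
    p=onplane(d,np.argwhere(mm)[:,::-1],41)[:,:2]; print(n,fit(p))
for uv,z in(((296,126),41),((302,174),48)):
    P=onplane(c,uv,z,c["ee"],c["q"])[0]; print(P.round(1),"r",np.hypot(*(P[:2]-ctr)))
E
```

```text
ctr [ 609.1 -151.3] std 6.12 rad 2-98% [139.3 159.8] ends [-101.1  140.5]
g [508.7 -41.7] r 148.6 arc -124.4
r [ 539.5 -281.3] r 147.4 arc 161.9
segs [(np.float64(-101.9), np.float64(141.6))]
gaps []
scene (array([ 606.3617098 , -154.91239321]), np.float64(7.414796720877938))
side (array([ 611.60952842, -143.30608302]), np.float64(5.693458224703952))
[ 528.7 -130.5   41. ] r 83.03694523491173
[ 545.9 -196.1   48. ] r 77.41554910203246
```

Everything agrees: bar width 20.5 mm, half-length 120.8 mm, centre (609,-151), tilt about 0.13 rad, and loose parts over 50 mm from the bar. Next I go down on the green-end band.

```bash
cat >> loc.py <<'E'
C=np.array([609.0,-151.5]); A0=0.130
def pt(s,z):
    a=A0+s/150; return [C[0]-150*np.cos(a),C[1]-150*np.sin(a),z]
E
python3 - <<'E'
from loc import *
from rig import bot
bot.servo_line(pt(-108,110),speed=200); bot.dwell(.3)
f0=bot.read_state()["ft_force"]
bot.servo_line(pt(-108,70),speed=80)
s=bot.read_state(); print(s["ee_pos"],s["ft_force"]-f0)
hit=bot.servo_line(pt(-108,57),speed=10,until_force=2)
s=bot.read_state(); print(hit,s["ee_pos"],s["ft_force"]-f0,s["clock"])
np.save("f0.npy",f0)
c=bot.read_camera("side"); cv2.imwrite("pics/s2.png",cv2.resize(c["image"][120:260,180:340],None,fx=4,fy=4))
E
```

```text
[484.50928335 -68.09314685  70.16062879] [-0.39516624  1.12449286  0.37327885]
True [484.31579967 -68.02692654  60.14722662] [-0.84494573  0.300504    3.75854035] 7.1333
```

View pics/s2.png

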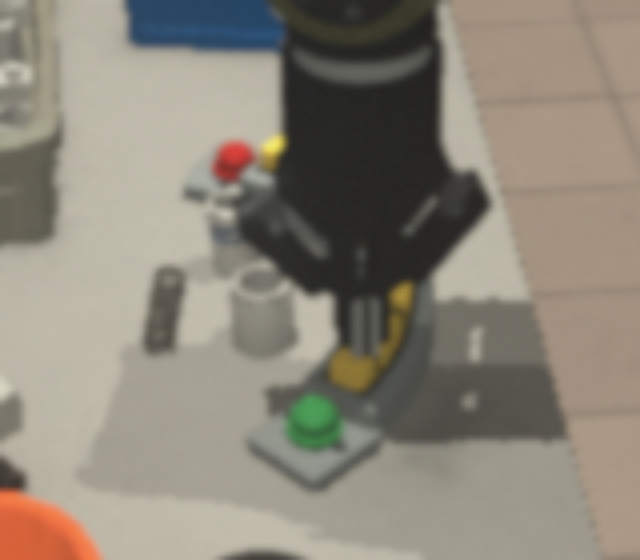

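The side view crop shows the fingertips standing on the bar's green end, with the tip near (365,350), and contact at z≈60 as expected. Now I press and slide.

Run:
```python
from loc import *
from rig import bot
f0=np.load("f0.npy"); z=56.0
bot.servo_line(pt(-108,z),speed=10); bot.dwell(.3)
s=bot.read_state(); F=(s["ft_force"]-f0)[2]; print(s["ee_pos"].round(1),F,s["clock"])
if 2.8<F<8:
    for t in np.arange(-96,109,12):
        bot.servo_line(pt(t,z),speed=40)
        s=bot.read_state(); F=s["ft_force"]-f0; print(t,s["ee_pos"].round(1),F.round(1),round(s["clock"],1))
        if not 2.3<F[2]<10: print("STOP"); break
```

```text
[484.4 -68.   56. ] 4.337299624424254 8.0417
-96 [477.8 -78.8  56. ] [-1.8 -1.8  4.1] 8.5
-84 [472.4 -89.4  56. ] [-2.2 -3.3  4.5] 8.9
-72 [ 467.9 -100.5   56. ] [-2.5 -3.1  4.5] 9.4
-60 [ 464.3 -112.    56. ] [-1.9 -2.1  4.2] 9.8
-48 [ 461.6 -123.7   56. ] [-1.2 -3.3  5.5] 10.3
-36 [ 459.9 -135.6   56. ] [-1.1 -2.8  4.1] 10.7
-24 [ 459.1 -147.5   56.1] [-1.7 -2.4  4.1] 11.2
-12 [ 459.2 -159.6   56.1] [-0.2 -4.7  4.7] 11.6
0 [ 460.4 -171.5   56.1] [-1.1 -4.3  3.4] 12.1
12 [ 462.5 -183.4   56.1] [-0.9 -3.6  4. ] 12.5
24 [ 465.5 -195.    56.1] [-0.7 -3.2  4. ] 13.0
36 [ 469.4 -206.4   56.1] [-0.1 -2.8  3.2] 13.4
48 [ 474.2 -217.3   56.2] [ 0.  -2.3  5.9] 13.9
60 [ 479.9 -227.9   56.1] [-0.4 -2.4  4.4] 14.3
72 [ 486.5 -238.    56.2] [-1.  -2.7  4.3] 14.8
84 [ 493.7 -247.5   56.2] [ 2.  -2.2  4.9] 15.2
96 [ 501.7 -256.4   56.1] [ 0.8 -2.3  5.1] 15.7
108 [ 510.5 -264.7   56.2] [ 1.5 -1.4  4.1] 16.1
```

Run:
```python
from loc import *
from rig import bot
bot.dwell(.3)
c=bot.read_camera("side"); cv2.imwrite("pics/s3.png",cv2.resize(c["image"][120:260,180:340],None,fx=4,fy=4))
bot.servo_line(pt(108,150),speed=60); bot.servo_line(pt(108,250),speed=150); bot.dwell(.3)
s=bot.read_state(); c=bot.read_camera("wrist"); c["ee"]=s["ee_pos"];c["q"]=s["tool_rot"]
cv2.imwrite("pics/w3.png",c["image"]); print(s["clock"],s["ft_force"]-np.load("f0.npy")); locate(c)
```

```text
19.325 [-1.31710864  0.1602748  -0.37907909]Traceback (most recent call last):
  File "<stdin>", line 7, in <module>
  File "loc.py", line 16, in locate
    b=[x for x in b if 420<x[1][0]<620 and -340<x[1][1]<20]; mk[k]=max(b,key=lambda x:x[0])[1][:2]
                                                                   ~~~^^^^^^^^^^^^^^^^^^^^^
ValueError: max() iterable argument is empty
```

View pics/s3.png

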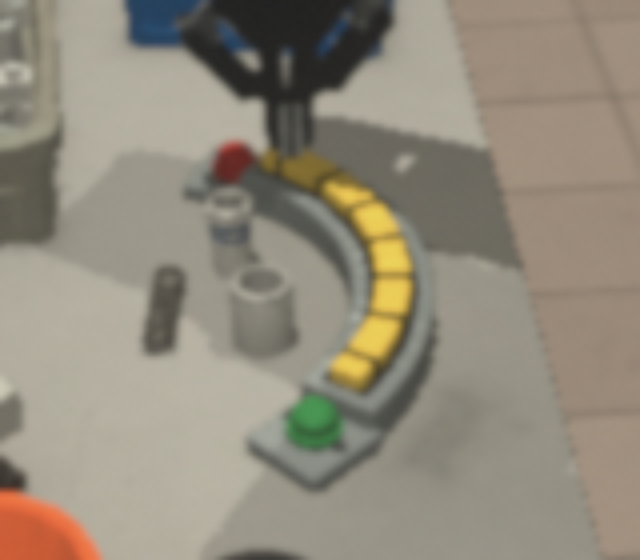

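View pics/w3.png

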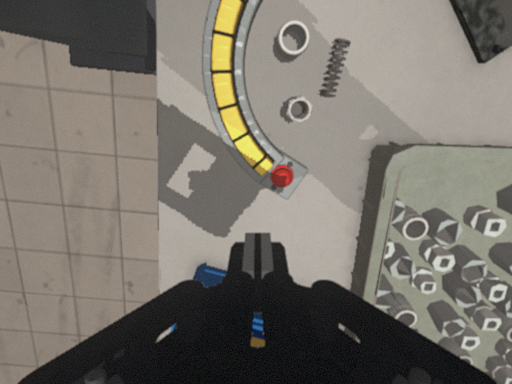

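The side crop shows the tips at the last band, at about (285,157). The wrist view shows the bar up with the loose parts upright in place, and the last band near (258,161). I'll check that point against where I pressed.

Run:
```python
from loc import *
from rig import bot
bot.servo_line(pt(108,260)); bot.dwell(.3)
s=bot.read_state(); c=bot.read_camera("wrist"); im=c["image"]
m=masks(c)["r"]
for a,ce,_ in blobs(m,60): print("red",ce,onplane(c,ce,28,s["ee_pos"],s["tool_rot"]))
P=pt(108,42); Q=pt(72,42); f,A,e=cam(c,s["ee_pos"],s["tool_rot"])
for X in(P,Q):
    v=A.T@(np.array(X)-e); u=(int(round(c["cx"]+f*v[0]/v[2])),int(round(c["cy"]+f*v[1]/v[2]))); print(X,u); cv2.circle(im,u,1,(255,0,255),-1)
cv2.imwrite("pics/w4.png",cv2.resize(im[90:210,190:330],None,fx=5,fy=5))
```

```text
red [280.81126761 173.16338028] [[ 539.60868648 -282.71393834   28.        ]]
[np.float64(510.00252811725267), np.float64(-264.1920607710439), 42] (259, 159)
[np.float64(486.0527973231781), np.float64(-237.4301190150722), 42] (241, 135)
```

View pics/w4.png

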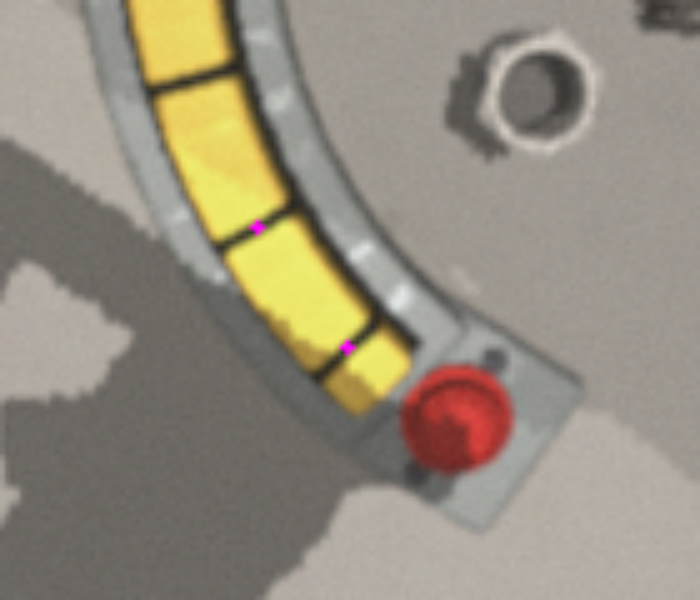

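The projected targets fall on the centres of the last two bands (crop pixels 348,348 and 258,228). Handing in.

```bash
python3 -c "
from rig import bot
print(bot.finish_job())"
```

```text
the job is handed in; nothing more can be done
None
```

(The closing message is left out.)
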